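# Empty the relay tester's catch tray into the component case

## Robot

A 7-joint arm with a two-finger parallel gripper is mounted at the origin on a cart in front of the work surface, level with it; the furniture and walls round the work are solid. World frame = base frame: x ahead of the robot, y to its left, z up, the work surface at z = 0. Lengths are in mm, angles in rad, forces in N, time in s.
With the tool pointing down it reaches from about 400 to 850 mm from the base axis. Payload 4.4 kg.
Tool frame: the origin (TCP) lies midway between the tips of the shut fingers; the grasp point (between the pads) lies 19 mm behind it; z points along the fingers, y is the line along which they close (so a half turn about z gives the same grasp; the last joint's range is limited). The gripper opens to 94 mm and grips with 3 to 60 N. Pads are 16 mm wide; open, the fingers measure 119 mm over their backs; the gripper's body (75 mm by 177 mm) begins 78 mm behind the grasp point.
Start: joints at [0.603, 0.628, 0.038, 1.517, -0.027, 0.996, -0.02], TCP at [509.917, -403.117, 180.678] pointing down, gripper open.
Joint ranges: [-3.06, 3.06], [-0.37, 2.12], [-1.25, 1.32], [0.18, 2.47], [-1.1, 4.24], [0.23, 1.98], [-2.94, 2.94]. Speed limits (rad/s): [2.57, 2.57, 3.14, 3.14, 3.14, 3.14, 3.14].

## Interface

Orientations are given as a unit quaternion [x, y, z, w].
In Python, from cell import manip gives the robot as it stands.
- The arm moves only by the shell command python3 shift.py [FORCE], which reads ROWS from standard input. ROWS is a JSON list that holds a single list of rows (three levels of brackets), with 1 to 8 rows, each of 7 numbers: dx, dy, dz in mm, then a rotation vector rx, ry, rz in rad, then the finger opening in mm; each row shifts and turns the commanded pose from where the row before left it, along the tool's axes as they then stand; what a row does not reach is not made up. A row lasts 1/10 s, in which the tool goes at most 50 mm and 0.15 rad, less where a joint would pass 70% of its speed; a pose out of reach is approached as far as the arm can. The fingers move at their own pace and stop on an object; FORCE is the grip in N (left out, the last holds). Time passes only in rows, so rows that do not move let the fingers close. It prints the time, the measured TCP pose, the force, the opening and the grip force at its end. Input that does not fit is refused with a message, and nothing moves.
- manip.read_state(): the state, without advancing time (a new reading comes with each control period).
- manip.read_camera(name): name is "scene" or "top"; returns a dict with "frame" (420x560x3 uint8, red, green, blue), "K" (3x3 intrinsics, pixels), "dist_coeffs" ([k1, k2, p1, p2, k3] as OpenCV has them; the pictures are not rectified), "rvec" (rotation vector, rad) and "tvec" (3), from world to camera coordinates, as OpenCV has them. Camera axes: x right, y down, z forward; pixel columns grow to the right and rows downward; lengths in mm; the calibration is good to about 2 mm. A picture is of the moment at which its call begins. There is no depth.
- manip.hand_in(): hands the job in; it is judged then, once.
The state is a dict: "clock": time; "q": joint angles; "joint_velocities": joint speeds; "effort": joint torques, N m; "position": TCP position; "orientation": TCP orientation; "contact_force": force on the tool from outside, world axes, zero at the start; "moment": the same for the moment, N m; "width": finger opening in mm; "gripper_force": force on a finger pad.
Only numpy, scipy, OpenCV 4.12 (cv2) and the standard library are available. Lean on these libraries where they do the work, as an engineer would, in place of code of your own. Each camera call takes 0.05 s, during which the arm holds its last target. There are 200 camera calls.

## Task

The relay tester has finished two relays: they lie in the sloped catch tray under its head. Take them out and set them down in the open case, both on their bases, flat on the floor of the case and not one on top of the other, without dropping them; then swing the case's lid fully shut. The relay lying on the bench has not been tested yet: leave it and everything else as it is.

Things in the scene. Friction and masses are not known exactly. Their poses are not given: they have to be found in the camera images.
- relay_1: One of two finished relays: a plain blue plastic block 20 mm (its x) by 28 mm (its y), 15 mm high (its z), about 18 g. Origin at the centre of its underside (base). At the start it lies on its base on the sloped tray floor, long side up and down the slope, a 20 mm end against the lip, 50 mm or more from the other one (centre to centre).
- relay_2: The other finished relay, the same in every way; the other one in the tray.
- relay_untested: A third relay of the same shape that lies on the bench in front of the tester, not tested yet: to be left alone. Origin at the centre of its underside.
- tape: Yellow tape roll, 56 mm across, 18 mm high, lying on the bench: a bystander. Origin at the centre of its underside.
- relay_tester: Bench relay tester, fixed: off-white head on a grey housing, 164 mm wide, 0.30 m high. Origin on the bench under its housing; x runs from its front to its back, z up. The head overhangs the tray: underside 166 mm above the bench, front face at x = -0.136, right above the relays, so the tool must come in from the front, leaning 25 to 45 degrees. Lower housing front at x = -0.050.
- tray_lip (a point): On the tester: middle of the foot of the catch tray's lip, on the tray floor (tester x = -0.145, y = 0, z = 0.022). From here the flat steel floor rises at 30 degrees towards the tester's +x. The lip stands 9 mm and the side walls 20 mm, square to the floor; inside width 152 mm.
- head_edge (a point): On the tester: middle of the lower front edge of its overhanging head.
- case: Small open black component case with a hinged grey lid, fixed to the bench: 80 mm (x) by 150 mm (y), 28 mm high, walls and floor 3 mm, one compartment 74 x 144 mm, 25 mm deep. Origin at the centre of its underside; z up; the hinge runs along y on the +x rim.
- case_lid (a joint): Angle of the case's lid in rad: 0 shut, 1.57 upright, 1.85 leaning back on its stop. It starts upright or leaning slightly back. The hinge is stiff: the lid stays where it is left, does not fall shut, and needs about 0.4 to 1 N at its edge to move.
- case_hinge (a point): Middle of the hinge line, on the lid's inner face, 28.5 mm above the bench; turns with the lid: its -x points along the lid to the free edge, its z out of the lid's outer face. The lid is 80 mm from hinge to edge, 150 mm wide, 3 mm thick (4 mm in its middle field), with a 36 mm wide tab sticking out 8.5 mm at the middle of the edge.
- lid_edge (a point): Middle of the lid's free edge, at mid thickness, 80 mm from the hinge (the tab begins here).

How it is judged:
By the outcome, as a careful person would: the job done as asked, in the order asked, and still so for the second after the job is handed in, with the robot touching nothing.
It also fails if it takes over 56 s, if anything falls off the work surface, if the arm or the gripper's body presses on something with over 40 N, if the wrist force passes 120 N, or if a joint passes its speed limit or range.

## Working session

There is one attempt and no reset: what is moved stays moved. The work goes in short steps, Python scripts to look and compute and a shell command to move; the robot and the scene stay as the last step left them, time stands still between calls to the robot, and variables do not carry over. Pictures are saved under pics/ and viewed, at most 10 in all, crops included, and the job is handed in when it is done.

```bash
ls; mkdir -p pics; cat > look.py <<'E'
import sys,cv2,numpy as np,json
from cell import manip
def shot(n,tag):
    c=manip.read_camera(n); cv2.imwrite(f'pics/{tag}_{n}.png',c['frame'][:,:,::-1]); np.savez(f'pics/{tag}_{n}.npz',**{k:np.array(v) for k,v in c.items()}); return c
if __name__=='__main__':
    for n in ('scene','top'):
        c=shot(n,sys.argv[1]); R=cv2.Rodrigues(np.array(c['rvec'],float))[0]
        print(n,'cam at',(-R.T@np.array(c['tvec']).ravel()).round(0),'fwd',R[2].round(2))
    print(manip.read_state())
E
python3 look.py a
```

```text
cell.py
pics
shift.py
scene cam at [ 17. 360. 499.] fwd [ 0.64 -0.62 -0.45]
top cam at [ 461. -179. 1021.] fwd [ 0.12  0.01 -0.99]
{'clock': 0.1, 'q': array([ 0.60319002,  0.62927238,  0.03844713,  1.51823982, -0.02698104,
        0.99633608, -0.02001315]), 'joint_velocities': array([-0.00023614, -0.00217359,  0.00171362, -0.00214967,  0.00073312,
       -0.00226289, -0.00032214]), 'effort': array([ 3.37627229e-03, -5.50791156e+01,  1.14790298e+00, -1.87116927e+01,
       -5.20700379e-02,  1.91523449e-02,  2.08117922e-05]), 'position': array([ 509.39760991, -402.70739275,  179.84305337]), 'orientation': array([ 9.00054452e-01,  4.35776582e-01, -3.94524614e-04, -7.74037887e-04]), 'contact_force': array([-0.93521631,  0.43380174,  0.32215136]), 'moment': array([-0.00549929,  0.04651726, -0.02515303]), 'gripper_force': 0.0, 'width': 94.03818636521288}
```

View pics/a_scene.png

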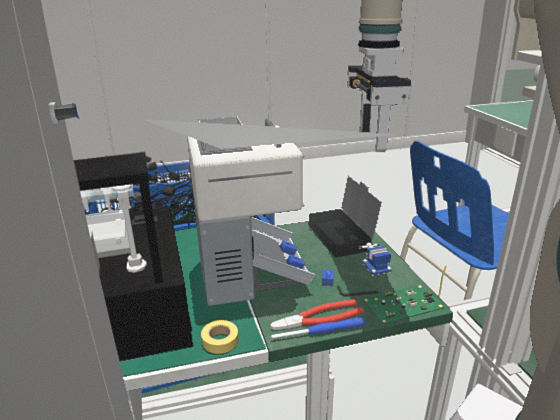

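View pics/a_top.png

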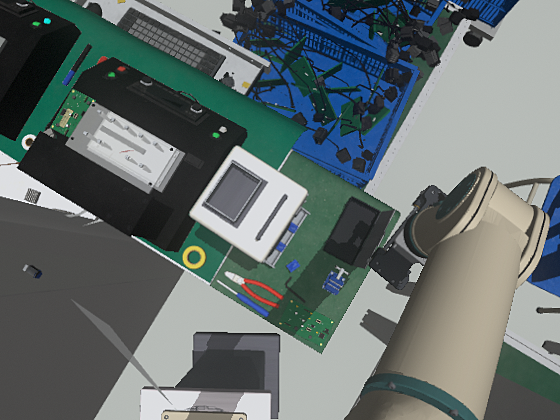

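The scene view shows the tester, with the tray relays near (289,246) and (297,262), the untested relay at (328,277), and the case at about (340,232) with its lid up. In the top view the tray relays peek out at about (292,228) and (279,245), and the case is at about (357,230). I'll zoom in for exact corners.

```bash
python3 - <<'E'
import cv2
a=cv2.imread('pics/a_scene.png')[190:300,240:400]; b=cv2.imread('pics/a_top.png')[160:310,220:420]
cv2.imwrite('pics/ca.png',cv2.resize(a,None,fx=5,fy=5,interpolation=cv2.INTER_CUBIC))
cv2.imwrite('pics/cb.png',cv2.resize(b,None,fx=4,fy=4,interpolation=cv2.INTER_CUBIC))
E
```

```text
(no output)
```

View pics/ca.png

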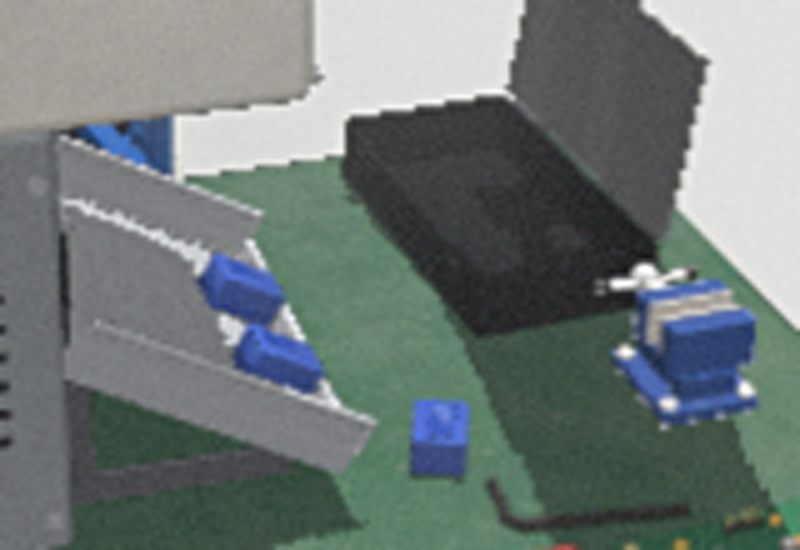

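View pics/cb.png

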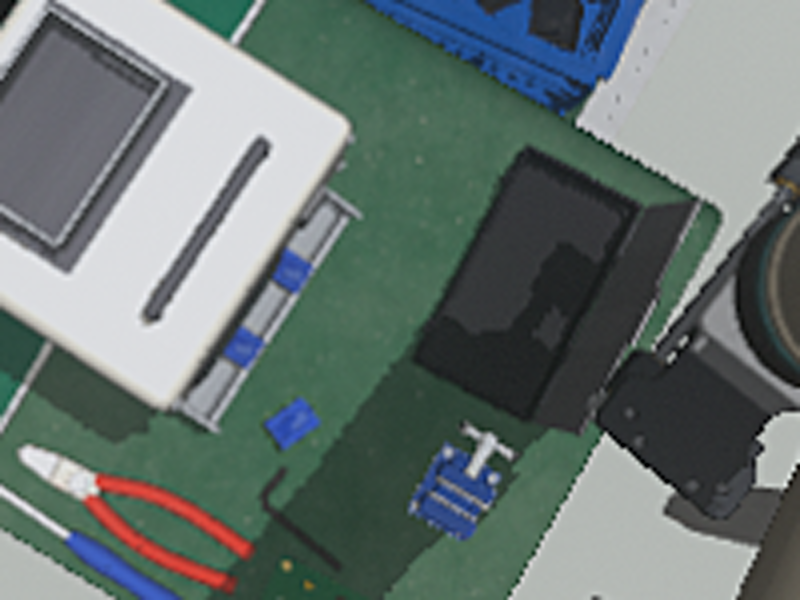

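```bash
cat > geo.py <<'E'
import numpy as np,cv2
def cam(f):
    d=np.load(f); R=cv2.Rodrigues(d['rvec'].astype(float))[0]; return d['K'],d['dist_coeffs'].astype(float),R,d['tvec'].astype(float).ravel(),d['frame']
def ray(c,uv):
    K,D,R,t,_=c; p=cv2.undistortPoints(np.array(uv,float).reshape(-1,1,2),K,D).reshape(-1,2)
    return -R.T@t, np.c_[p,np.ones(len(p))]@R
def plane(c,uv,z):
    o,d=ray(c,uv); return o+d*((z-o[2])/d[:,2])[:,None]
def proj(c,P):
    K,D,R,t,_=c; return cv2.projectPoints(np.array(P,float).reshape(-1,1,3),cv2.Rodrigues(R)[0],t,K,D)[0].reshape(-1,2)
def tri(c1,u1,c2,u2):
    o1,d1=ray(c1,u1);o2,d2=ray(c2,u2);out=[]
    for a,b in zip(d1,d2):
        A=np.c_[a,-b]; s=np.linalg.lstsq(A,o2-o1,rcond=None)[0]; p,q=o1+a*s[0],o2+b*s[1]; out.append(np.r_[(p+q)/2,np.linalg.norm(p-q)])
    return np.array(out)
E
python3 - <<'E'
from geo import *
np.set_printoptions(suppress=True,precision=1)
T=cam('pics/a_top.npz');S=cam('pics/a_scene.npz')
t=lambda *p:[(x/4+220-.375,y/4+160-.375) for x,y in p]
s=lambda *p:[(x/5+240-.4,y/5+190-.4) for x,y in p]
r=plane(T,t((527,148),(415,358),(525,418),(638,205)),28); print('rim',r, r.mean(0))
for i in range(4): print(np.linalg.norm(r[i]-r[(i+1)%4]))
r=plane(S,s((347,118),(480,333),(655,245),(505,97)),28);print('rim scene',r,r.mean(0))
print('lip top',plane(T,t((360,212),(215,432)),38))
print('head edge',plane(T,t((350,130),(165,405)),290))
h=plane(S,s((318,80)),166);print('head low corner scene',h)
print('lid edge',tri(T,t((700,200),(580,430)),S,[(349,177),(380,204)]))
for c,nm in((T,'T'),(S,'S')):
    hsv=cv2.cvtColor(c[4],cv2.COLOR_RGB2HSV); m=cv2.inRange(hsv,(110,110,80),(128,255,255))
    n,l,st,ce=cv2.connectedComponentsWithStats(m)
    for i in range(1,n):
        x,y,w,hh,a=st[i]
        if 15<a<400 and 230<x<400 and 180<y<300:
            k=np.argwhere(l==i)[:,::-1].astype(np.float32); print(nm,st[i],ce[i],cv2.minAreaRect(k))
E
```

```text
rim [[ 627.1 -349.7   28. ]
 [ 498.1 -281.5   28. ]
 [ 463.  -347.7   28. ]
 [ 592.9 -417.4   28. ]] [ 545.3 -349.1   28. ]
145.95341677568865
74.94971635228505
147.43346861127907
75.80652033722536
rim scene [[ 627.7 -350.4   28. ]
 [ 471.5 -247.7   28. ]
 [ 461.2 -348.2   28. ]
 [ 588.6 -415.    28. ]] [ 537.3 -340.3   28. ]
lip top [[ 584.9 -247.1   38. ]
 [ 452.1 -162.    38. ]]
head edge [[ 590.3 -224.8  290. ]
 [ 465.8 -143.9  290. ]]
head low corner scene [[ 473.8 -156.8  166. ]]
lid edge [[ 585.9 -435.7  101.     1.7]
 [ 456.9 -365.8  100.5    0.8]]
T [288 222  10  11  66] [292.3 227.3] ((292.1538391113281, 227.2692108154297), (8.320503234863281, 8.043152809143066), 33.6900634765625)
T [276 242  10  10  62] [280.4 246.4] ((280.38458251953125, 246.42306518554688), (7.211102485656738, 8.043152809143066), 33.690067291259766)
T [286 260  14  12  89] [292.5 265.5] ((292.5799865722656, 265.4400329589844), (7.800000190734863, 11.200000762939453), 53.13010025024414)
T [323 273  20  22 206] [332.8 283.3] ((333.484619140625, 282.7769470214844), (16.99275779724121, 18.48117446899414), 29.744882583618164)
T [236 293  33  24 204] [252.7 304.6] ((252.38461303710938, 304.4230651855469), (37.71961212158203, 5.8243513107299805), 33.690067291259766)
S [280 241  25  27 298] [291.3 254.3] ((291.1505432128906, 254.71974182128906), (31.882354736328125, 14.176470756530762), 61.927513122558594)
S [367 246  18   6  33] [374.9 247.9] ((375.441162109375, 247.76473999023438), (2.6678919792175293, 16.97749137878418), 75.96376037597656)
S [363 252  28  23 361] [378.7 262.5] ((377.5000305175781, 263.5), (20.2210750579834, 28.112228393554688), 80.53767395019531)
S [322 270  12  15 154] [327.6 276.8] ((327.5, 277.0), (14.0, 11.0), 90.0)
```

```bash
cat > meas.py <<'E'
from geo import *
np.set_printoptions(suppress=True,precision=1)
T=cam('pics/a_top.npz');S=cam('pics/a_scene.npz')
def blobs(c,x0,y0,w,h,k=8):
    f=cv2.resize(c[4][y0:y0+h,x0:x0+w],None,fx=k,fy=k,interpolation=cv2.INTER_CUBIC).astype(int)
    m=((f[...,2]-f[...,0])>55).astype(np.uint8)
    out=[]
    for q in cv2.findContours(m,cv2.RETR_EXTERNAL,cv2.CHAIN_APPROX_NONE)[0]:
        if cv2.contourArea(q)>k*k*25: out.append(((q.reshape(-1,2)+.5)/k-.5+[x0,y0]).astype(np.float32))
    return out
ang=np.arctan2(.842,.54)
if __name__=='__main__':
    xt=np.array([np.cos(ang),np.sin(ang)]);yt=np.array([-xt[1],xt[0]])
    for b in blobs(T,270,215,40,65):
        for z in (35,15):
            P=plane(T,b,z)[:,:2]; a,l=P@xt,P@yt
            r=cv2.minAreaRect(P.astype(np.float32)); print(z,'front',np.percentile(a,[0,5,10,95,100]),'lat',np.percentile(l,[0,5,95,100]),'rect',r[1],r[2],'ctr',P.mean(0))
    for b in blobs(S,275,235,65,60):
        print('S',b.min(0),b.max(0)); q=cv2.approxPolyDP(b,1.2,True).reshape(-1,2);print(q)
E
python3 meas.py
```

```text
35 front [58.5 59.2 60.5 85.4 86.3] lat [-513.6 -513.  -482.8 -481.8] rect (20.837844848632812, 28.663528442382812) 37.007362365722656 ctr [ 458.1 -207.9]
15 front [57.7 58.4 59.7 85.2 86.1] lat [-514.2 -513.6 -482.7 -481.7] rect (21.260414123535156, 29.244789123535156) 37.00739669799805 ctr [ 458.  -208.5]
35 front [112.3 112.7 112.8 130.3 130.5] lat [-529.6 -529.3 -509.5 -509.4] rect (18.16946792602539, 20.156906127929688) 56.3327522277832 ctr [ 502.9 -178.1]
15 front [112.6 113.  113.1 131.  131.2] lat [-530.5 -530.2 -510.  -509.9] rect (18.537921905517578, 20.565650939941406) 56.33271026611328 ctr [ 503.7 -178.1]
35 front [112.4 112.6 112.8 133.  133.4] lat [-583.9 -583.6 -563.4 -563.2] rect (21.278194427490234, 20.3408203125) 55.83115005493164 ctr [ 549.2 -206.5]
15 front [112.7 112.9 113.1 133.7 134.1] lat [-585.9 -585.6 -565.  -564.8] rect (21.709686279296875, 20.753273010253906) 55.831024169921875 ctr [ 551.  -207.1]
S [321.8 269.3] [333.4 284.1]
[[322.4 269.7]
 [322.8 283.4]
 [331.7 283.9]
 [333.3 270.7]]
S [279.8 240.2] [304.3 267.8]
[[282.2 240.4]
 [279.8 245.7]
 [281.2 249.8]
 [289.7 253.6]
 [286.9 259.1]
 [287.3 262.6]
 [301.6 267.6]
 [304.3 264.2]
 [302.2 259.3]
 [292.7 254.7]
 [296.3 249.1]
 [294.1 244.4]]
```

```bash
cat > to.py <<'E'
import sys
from geo import *
from scipy.spatial.transform import Rotation as Ro
from cell import manip
np.set_printoptions(suppress=True,precision=2)
xt=np.array([.5446,.8387,0]);yt=np.array([-.8387,.5446,0])  # tester yaw 57.0
X57=np.array([.5403,.8415,0]);Y57=np.array([-.8415,.5403,0])  # axes of the a,l readings
case=np.array([545,-349,0.]);xc=np.array([-.4695,-.8829,0]);yc=np.array([.8829,-.4695,0]);ez=np.array([0,0,1.])
def rot(y,lean,fwd): # lean about tool y, tool z goes to fwd
    z=np.sin(lean)*fwd-np.cos(lean)*ez; return np.c_[np.cross(y,z),y,z]
def tray(l,h,lean=30):
    n=-.5*xt+.866*ez; return X57*132.1+Y57*l+29*ez+h*n, rot(-yt,np.radians(lean),xt)
def incase(x,y,z): return case+x*xc+y*yc+z*ez, rot(yc,0,-xc)
if __name__=='__main__':
    k,*v=sys.argv[1:]; P,R=globals()[k](*map(float,v)); s=manip.read_state(); R0=Ro.from_quat(s['orientation']).as_matrix()
    print('target',P,'shift in tool axes',R0.T@(P-s['position']),'after turning',R.T@(P-s['position']),'turn',Ro.from_matrix(R0.T@R).as_rotvec().round(3),'t',s['clock'],'F',s['contact_force'],'w',s['width'],'p',s['position'])
E
python3 - <<'E'
from to import *
from meas import S
X,Y=X57,Y57
for l in(-519.5,-573.5):
    for dl in(-10,10): print(l,dl,proj(S,[X*112.5+Y*(l+dl)+35*ez, X*(112.5+24.25)+Y*(l+dl)+49*ez]))
E
python3 to.py tray -573.5 110
```

```text
-519.5 -10 [[302.  258. ]
 [289.3 253.3]]
-519.5 10 [[305.  263.7]
 [292.  258.9]]
-573.5 -10 [[294.7 243.7]
 [282.5 239.1]]
-573.5 10 [[297.3 248.8]
 [285.  244.2]]
target [ 524.02 -244.83  124.26] shift in tool axes [132.92 -86.35  55.73] after turning [ 93.78 -73.72 118.32] turn [ 0.02  0.52 -0.09] t 0.1 F [-0.94  0.43  0.32] w 94.03818636521288 p [ 509.4  -402.71  179.84]
```

```bash
echo '[[[26,-17,0,0,0,0,36],[27,-17,0,0,0,0,36],[27,-17,0,0,0,0,36],[27,-17,0,0,0,0,36],[26,-18,0,0.005,0.13,-0.022,36],[0,0,0,0.005,0.13,-0.022,36],[0,0,0,0.005,0.13,-0.023,36],[0,0,0,0.005,0.13,-0.023,36]]]' | python3 shift.py 12 && python3 to.py tray -573.5 110
```

```text
clock: 0.9
position: [525.4, -245.5, 181.7]
orientation: [0.848, 0.461, 0.23, -0.121]
contact_force: [-0.6, 0.2, -1.6]
width: 36.7
gripper_force: 0.0
target [ 524.02 -244.83  124.26] shift in tool axes [-28.94  -1.96  49.6 ] after turning [-28.89  -1.55  49.64] turn [ 0.01 -0.    0.  ] t 0.9 F [-0.61  0.17 -1.57] w 36.73763726557844 p [ 525.43 -245.51  181.69]
```

```bash
echo '[[[-15,-1,25,0.01,0,0,36],[-14,-1,25,0,0,0,36],[0,0,30,0,0,0,36],[0,0,30,0,0,0,36],[0,0,25,0,0,0,36],[0,0,0,0,0,0,36]]]' | python3 shift.py && python3 to.py tray -573.5 3 && python3 look.py b >/dev/null && python3 - <<'E'
import cv2
a=cv2.imread('pics/b_scene.png')[150:300,220:400]
b=cv2.imread('pics/b_top.png')[190:290,250:370]
cv2.imwrite('pics/cc.png',cv2.vconcat([cv2.resize(a,(600,500),interpolation=2)[200:,:],cv2.resize(b,(600,500),interpolation=2)[:300]]))
E
```

```text
clock: 1.5
position: [544.3, -205.5, 46.7]
orientation: [0.848, 0.462, 0.224, -0.128]
contact_force: [-0.1, 0.6, -0.7]
width: 36.0
gripper_force: 0.0
target [ 553.16 -199.96   31.6 ] shift in tool axes [ 0.67  4.63 17.77] after turning [ 0.65  4.42 17.82] turn [-0.01  0.   -0.  ] t 1.5 F [-0.13  0.58 -0.7 ] w 35.976509094081194 p [ 544.29 -205.5    46.71]
```

View pics/cc.png

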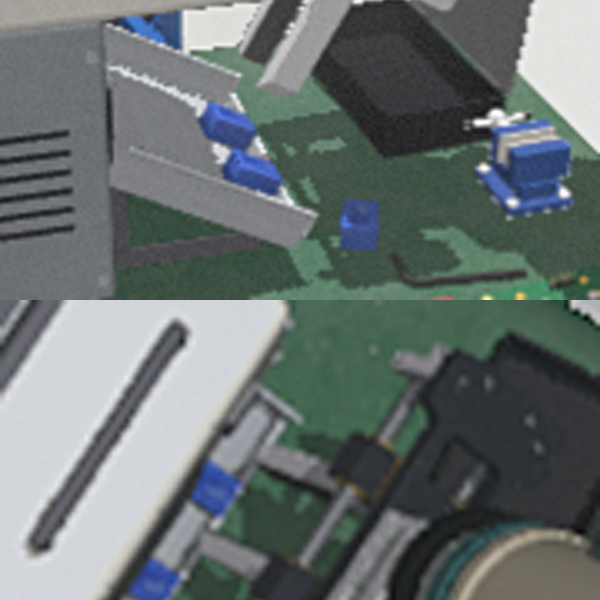

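The fingers straddle relay_A (top crop: tips near (265,455) and (205,545), relay at (215,487)). Before descending I'll check the lateral alignment numerically.

```bash
python3 - <<'E'
from to import *
import meas
T=cam('pics/b_top.npz');S=cam('pics/b_scene.npz'); s=manip.read_state(); R=Ro.from_quat(s['orientation']).as_matrix(); p=s['position']; print(p,s['clock'])
for c,n,o,k in((T,'top',(250,190),5),(S,'scene',(220,150),3.333)):
    for d in(-18,0,18): 
        q=proj(c,[p+R[:,1]*d])[0]; print(n,d,q,'crop',(q+.5-o)*k-.5)
for b in meas.blobs(T,270,215,40,65):
    P=plane(T,b,35)[:,:2]; print('l',(P@Y57[:2]).min(),(P@Y57[:2]).max(),'a',(P@X57[:2]).min())
E
python3 to.py tray -573.5 3
```

```text
[ 545.4 -209.    49. ] 1.6
top -18 [289.6 234.6] crop [200.  225.2]
top 0 [293.8 228.3] crop [221.  193.7]
top 18 [298.  222.1] crop [241.8 162.3]
scene -18 [295.4 245.4] crop [252.4 319.1]
scene 0 [293.  240.8] crop [244.5 303.8]
scene 18 [290.7 236.4] crop [236.9 289. ]
l -529.4293332831252 -509.4216204787795 a 112.69376422436898
l -583.6395973857217 -563.2180199599275 a 112.84106727860478
target [ 553.16 -199.96   31.6 ] shift in tool axes [ 1.59  1.66 20.98] after turning [ 1.52  1.53 21.  ] turn [-0.01  0.   -0.  ] t 1.6 F [-0.54 -0.55  0.68] w 36.365098141885696 p [ 545.44 -209.03   49.02]
```

```bash
echo '[[[0,0,0,0,0,0,36],[0,0,0,0,0,0,36]]]' | python3 shift.py | head -2;  python3 to.py tray -573.5 3;echo '[[[0,0,0,0,0,0,36]]]' | python3 shift.py | head -2;  python3 to.py tray -573.5 3
```

```text
clock: 1.8
position: [546.1, -210.5, 50.2]
target [ 553.16 -199.96   31.6 ] shift in tool axes [ 1.75  0.27 22.44] after turning [ 1.65  0.21 22.45] turn [-0.  0.  0.] t 1.8 F [ 0.11 -0.13 -0.53] w 35.84734843105676 p [ 546.09 -210.46   50.22]
clock: 1.9
position: [546.0, -210.0, 50.0]
target [ 553.16 -199.96   31.6 ] shift in tool axes [ 1.57  0.61 22.09] after turning [ 1.48  0.54 22.1 ] turn [-0.  0.  0.] t 1.9 F [ 0.77  0.52 -0.25] w 35.93017233526036 p [ 545.99 -210.01   50.  ]
```

```bash
echo '[[[1.5,0.4,8,0,0,0,36],[0,0,7,0,0,0,36],[0,0,4,0,0,0,36],[0,0,0,0,0,0,36],[0,0,0,0,0,0,36],[0,0,0,0,0,0,36]]]' | python3 shift.py | sed -n '1,4p';  python3 to.py tray -573.5 3
```

```text
clock: 2.5
position: [551.8, -200.2, 33.4]
orientation: [0.849, 0.462, 0.225, -0.125]
contact_force: [-0.0, -1.5, 0.2]
target [ 553.16 -199.96   31.6 ] shift in tool axes [-0.07  0.98  2.03] after turning [-0.08  0.97  2.04] turn [-0.01  0.    0.  ] t 2.5 F [-0.02 -1.46  0.17] w 35.899695444849264 p [ 551.83 -200.23   33.4 ]
```

```bash
echo '[[[0,0.4,1.5,0,0,0,36],[0,0,0,0,0,0,26],[0,0,0,0,0,0,16],[0,0,0,0,0,0,16],[0,0,0,0,0,0,16],[0,0,0,0,0,0,16]]]' | python3 shift.py 12;  python3 to.py tray -573.5 3
```

```text
clock: 3.1
position: [552.6, -199.7, 32.1]
orientation: [0.849, 0.462, 0.225, -0.125]
contact_force: [0.5, 0.9, -0.5]
width: 16.1
gripper_force: 0.0
target [ 553.16 -199.96   31.6 ] shift in tool axes [-0.17  0.66  0.5 ] after turning [-0.17  0.65  0.5 ] turn [-0.01  0.    0.  ] t 3.1 F [ 0.52  0.91 -0.54] w 16.102665596775918 p [ 552.55 -199.69   32.12]
```

```bash
python3 look.py c >/dev/null && python3 - <<'E'
import cv2
a=cv2.imread('pics/c_scene.png')[205:285,240:340]
b=cv2.imread('pics/c_top.png')[200:260,260:360]
cv2.imwrite('pics/cd.png',cv2.vconcat([cv2.resize(a,(500,400),interpolation=2)[:300],cv2.resize(b,(500,300),interpolation=2)]))
E
```

```text
(no output)
```

View pics/cd.png

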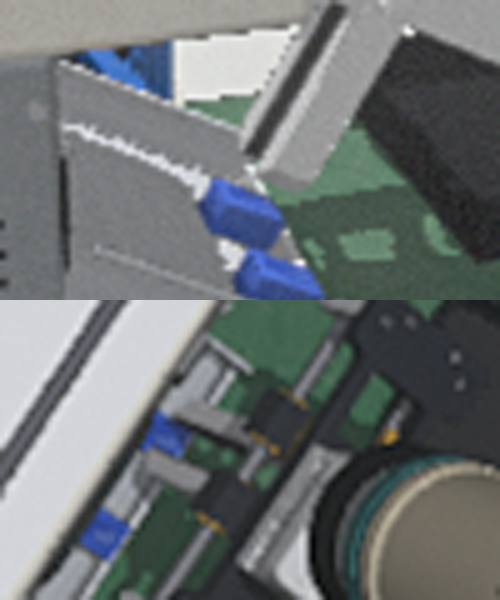

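The fingers shut on air: the tips (scene crop about (265,175), top crop (145,455) and (170,405)) are visibly short of the relay. I'll measure the true tip location against the reported TCP.

```bash
python3 - <<'E'
from to import *
s=manip.read_state(); R=Ro.from_quat(s['orientation']).as_matrix(); p=s['position']
T=cam('pics/c_top.npz');S=cam('pics/c_scene.npz'); print(p,s['q'])
# near finger (tool -y side): tip end face; local coords of the pixel picks
for nm,c,uv in(('top near tip',T,(145/5+260,(455-300)/5+200)),('top far tip',T,(170/5+260,(405-300)/5+200)),('sc near tip low corner',S,(298/5+240,188/5+205)),('sc near tip up corner',S,(258/5+240,175/5+205)),('sc far tip',S,(245/5+240,155/5+205))):
    o,d=ray(c,[uv]); d=d[0]
    # intersect with tool plane y=const for finger outer side / mid
    for yy in(-20,-8,8,20):
        n=R[:,1]; q=o+d*((n@(p+yy*n-o))/(n@d)); print(nm,yy,R.T@(q-p))
E
```

```text
[ 552.55 -199.69   32.09] [ 0.86  0.83 -0.35  1.86 -0.51  0.57  0.48]
top near tip -20 [ 46.01 -20.   -96.76]
top near tip -8 [-22.66  -8.    31.01]
top near tip 8 [-114.22    8.    201.37]
top near tip 20 [-182.88   20.    329.14]
top far tip -20 [ 151.31  -20.   -287.98]
top far tip -8 [  99.96   -8.   -191.65]
top far tip 8 [ 31.48   8.   -63.2 ]
top far tip 20 [-19.87  20.    33.13]
sc near tip low corner -20 [ -5.88 -20.   -29.24]
sc near tip low corner -8 [-12.27  -8.   -24.61]
sc near tip low corner 8 [-20.8    8.   -18.45]
sc near tip low corner 20 [-27.19  20.   -13.82]
sc near tip up corner -20 [ 11.45 -20.   -28.35]
sc near tip up corner -8 [  5.34  -8.   -23.71]
sc near tip up corner 8 [ -2.8    8.   -17.52]
sc near tip up corner 20 [ -8.91  20.   -12.88]
sc far tip -20 [ 20.33 -20.   -33.93]
sc far tip -8 [ 14.36  -8.   -29.38]
sc far tip 8 [  6.41   8.   -23.31]
sc far tip 20 [  0.44  20.   -18.76]
```

```bash
python3 - <<'E'
from to import *
import cv2
S=cam('pics/a_scene.npz'); p=np.array([509.4,-402.7,179.84])
R=Ro.from_quat([9.00054452e-01,4.35776582e-01,-3.94e-04,-7.74e-04]).as_matrix()
for y in(-60,-47,47,60):
    print(y,proj(S,[p+R[:,1]*y+R[:,2]*z for z in(0,-25)]))
a=cv2.imread('pics/a_scene.png')[60:170,330:430]; cv2.imwrite('pics/ce.png',cv2.resize(a,None,fx=5,fy=5,interpolation=2))
E
```

```text
-60 [[380.96 165.46]
 [381.99 152.95]]
-47 [[378.79 163.09]
 [379.77 150.71]]
47 [[364.56 147.61]
 [365.29 136.14]]
60 [[362.78 145.68]
 [363.48 134.33]]
```

View pics/ce.png

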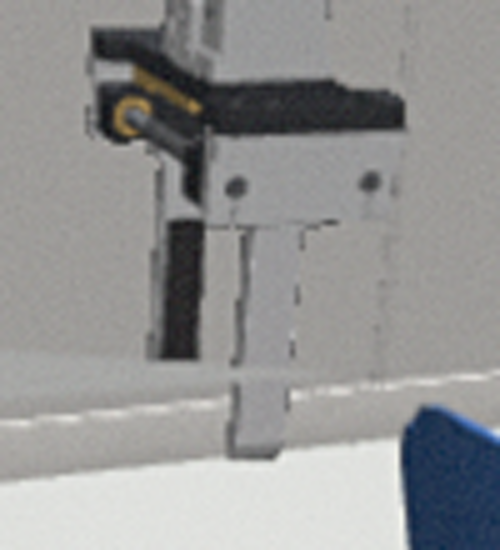

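The start image confirms it: the fingertips are consistently about 27 mm short of the reported TCP along the tool axis. I'll reopen and go deeper, watching the force.

```bash
echo '[[[0,0,0,0,0,0,36],[0,0,0,0,0,0,36],[0,0,0,0,0,0,36],[0,0,0,0,0,0,36]]]' | python3 shift.py | grep -E 'clock|width'; echo '[[[0,0.5,7,0,0,0,36],[0,0,7,0,0,0,36],[0,0,6,0,0,0,36],[0,0,0,0,0,0,36],[0,0,0,0,0,0,36],[0,0,0,0,0,0,36]]]' | python3 shift.py;  python3 to.py tray -573.5 -20
```

```text
clock: 3.6
width: 35.8
clock: 4.2
position: [558.3, -191.7, 14.7]
orientation: [0.849, 0.462, 0.225, -0.125]
contact_force: [-0.6, 0.1, 0.8]
width: 36.2
gripper_force: 0.0
target [ 559.42 -190.31   11.68] shift in tool axes [-0.04  0.19  3.51] after turning [-0.05  0.17  3.51] turn [-0.01  0.    0.  ] t 4.2 F [-0.59  0.06  0.79] w 36.23135103839656 p [ 558.35 -191.65   14.75]
```

```bash
for i in 1; do echo '[[[0,0,3,0,0,0,36],[0,0,3,0,0,0,36],[0,0,0,0,0,0,36],[0,0,0,0,0,0,36]]]' | python3 shift.py | grep -E 'pos|contact';done; echo '[[[0,0,1.5,0,0,0,36],[0,0,0,0,0,0,36],[0,0,0,0,0,0,36]]]' | python3 shift.py | grep -E 'pos|contact';echo '[[[0,0,1.5,0,0,0,36],[0,0,0,0,0,0,36],[0,0,0,0,0,0,36]]]' | python3 shift.py | grep -E 'pos|contact';  python3 to.py tray -573.5 -25; python3 look.py d >/dev/null && python3 - <<'E'
import cv2
a=cv2.imread('pics/d_scene.png')[205:285,240:340]
b=cv2.imread('pics/d_top.png')[200:260,260:360]
cv2.imwrite('pics/cf.png',cv2.vconcat([cv2.resize(a,(500,400),interpolation=2)[:300],cv2.resize(b,(500,300),interpolation=2)]))
E
```

```text
position: [559.8, -188.9, 9.4]
contact_force: [0.1, 0.1, 0.4]
position: [560.3, -188.3, 8.2]
contact_force: [0.5, 0.2, -0.0]
position: [560.5, -188.4, 7.8]
contact_force: [-3.4, -2.3, 8.0]
target [ 560.78 -188.22    7.35] shift in tool axes [-0.01  0.17  0.55] after turning [-0.01  0.16  0.56] turn [-0.01  0.    0.  ] t 5.2 F [-3.41 -2.28  8.  ] w 36.3696838217902 p [ 560.5  -188.36    7.83]
```

View pics/cf.png

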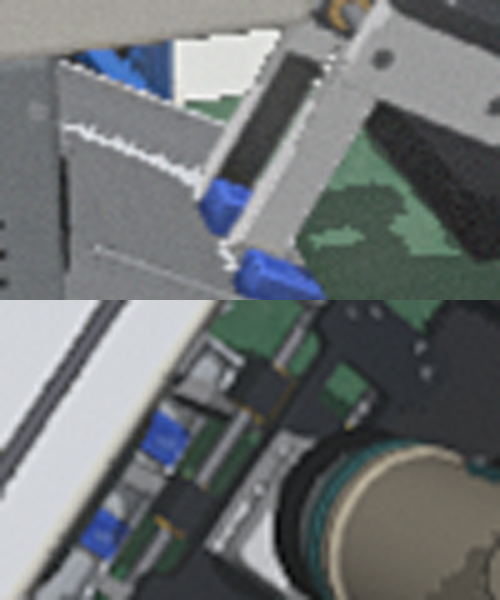

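The fingers now straddle the relay with the tips touching the tray floor (force along the floor normal). I'll back off 1.5 mm and close.

```bash
echo '[[[0,0.2,-1.5,0,0,0,36],[0,0,0,0,0,0,36],[0,0,0,0,0,0,26],[0,0,0,0,0,0,16],[0,0,0,0,0,0,14],[0,0,0,0,0,0,14]]]' | python3 shift.py 14;  python3 to.py tray -573.5 -24.5
```

```text
clock: 5.9
position: [560.4, -188.3, 8.1]
orientation: [0.849, 0.462, 0.225, -0.125]
contact_force: [0.3, 0.5, -0.5]
width: 19.7
gripper_force: 14.0
target [ 560.65 -188.43    7.78] shift in tool axes [-0.15  0.28  0.26] after turning [-0.15  0.28  0.27] turn [-0.01  0.    0.  ] t 5.9 F [ 0.31  0.47 -0.52] w 19.689627820048152 p [ 560.41 -188.28    8.09]
```

```bash
echo '[[[0,0,-5,0,0,0,14],[0,0,-15,0,0,0,14],[0,0,-25,0,0,0,14],[0,0,-30,0,0,0,14],[0,0,-30,0,0,0,14],[0,0,-20,0,0,0,14],[0,0,0,0,0,0,14],[0,0,0,0,0,0,14]]]' | python3 shift.py;  python3 to.py incase -10 36 40
```

```text
clock: 6.7
position: [527.1, -240.8, 116.6]
orientation: [0.849, 0.462, 0.225, -0.125]
contact_force: [-0.5, 0.5, -0.6]
width: 20.1
gripper_force: 14.0
target [ 581.48 -357.07   40.  ] shift in tool axes [-97.02 109.05  32.17] after turning [-77.12 102.58  76.61] turn [ 0.02 -0.52 -0.08] t 6.7 F [-0.49  0.54 -0.58] w 20.124017055709288 p [ 527.12 -240.82  116.61]
```

```bash
echo '[[[0,0,0,0.004,-0.104,-0.016,14],[0,0,0,0.004,-0.104,-0.016,14],[0,0,0,0.004,-0.104,-0.016,14],[0,0,0,0.004,-0.104,-0.016,14],[0,0,0,0.004,-0.104,-0.016,14],[-15,20,0,0,0,0,14],[-20,28,0,0,0,0,14],[-20,28,0,0,0,0,14]]]' | python3 shift.py && echo '[[[-15,20,0,0,0,0,14],[-7,7,0,0,0,0,14],[0,0,0,0,0,0,14],[0,0,0,0,0,0,14]]]' | python3 shift.py | grep clock;  python3 to.py incase -10 36 0
```

```text
clock: 7.5
position: [569.1, -322.9, 114.6]
orientation: [0.857, 0.516, -0.001, -0.003]
contact_force: [1.0, -1.0, -0.2]
width: 19.8
gripper_force: 14.0
clock: 7.9
target [ 581.48 -357.07    0.  ] shift in tool axes [ -1.58   2.07 115.21] after turning [ -1.39   1.34 115.22] turn [-0.01 -0.   -0.  ] t 7.9 F [-0.    1.2  -0.34] w 20.030667563565512 p [ 580.95 -355.22  115.22]
```

```bash
echo '[[[-1.5,1.5,20,-0.008,0,0,14],[0,0,30,0,0,0,14],[0,0,30,0,0,0,14],[0,0,25,0,0,0,14],[0,0,15,0,0,0,14],[0,0,9,0,0,0,14],[0,0,0,0,0,0,14],[0,0,0,0,0,0,14]]]' | python3 shift.py;  python3 to.py incase -10 36 -21.3
```

```text
clock: 8.7
position: [583.4, -359.9, -11.7]
orientation: [0.858, 0.514, 0.002, 0.003]
contact_force: [-0.4, 0.3, 0.6]
width: 20.0
gripper_force: 14.0
target [ 581.48 -357.07  -21.3 ] shift in tool axes [ 1.55 -3.06  9.62] after turning [ 1.56 -3.    9.63] turn [ 0.01 -0.   -0.  ] t 8.7 F [-0.44  0.28  0.56] w 19.97329501957018 p [ 583.39 -359.86  -11.67]
```

```bash
echo '[[[0,-1,4,0,0,0,14],[0,-1,3,0,0,0,14],[0,0,0,0,0,0,14],[0,0,0,0,0,0,14]]]' | python3 shift.py|grep -E 'pos|contact'; echo '[[[0,0,1,0,0,0,14],[0,0,0,0,0,0,14],[0,0,0,0,0,0,14]]]' | python3 shift.py|grep -E 'pos|contact';echo '[[[0,0,1,0,0,0,14],[0,0,0,0,0,0,14],[0,0,0,0,0,0,14]]]' | python3 shift.py|grep -E 'clock|pos|contact'
```

```text
position: [581.0, -358.8, -19.5]
contact_force: [-0.0, 0.4, -0.2]
position: [581.0, -358.8, -20.7]
contact_force: [0.4, -0.1, -0.4]
clock: 9.7
position: [581.1, -358.9, -21.3]
contact_force: [-0.7, 0.3, 3.6]
```

Contact came exactly at the predicted height. Releasing and lifting.

```bash
echo '[[[0,0,-0.4,0,0,0,22],[0,0,0,0,0,0,28],[0,0,0,0,0,0,28],[0,0,0,0,0,0,28],[0,0,-20,0,0,0,28],[0,0,-30,0,0,0,28],[0,0,-30,0,0,0,28],[0,0,-40,0,0,0,28]]]' | python3 shift.py && echo '[[[0,0,-20,0,0,0,36],[0,0,0,0,0,0,36],[0,0,0,0,0,0,36]]]' | python3 shift.py|grep -E 'clock|wid'; python3 to.py tray -519.5 90
python3 - <<'E'
import sys; sys.path.insert(0,'.')
from look import shot; shot('scene','e'); shot('top','e')
import meas; from geo import *
T=cam('pics/e_top.npz');S=cam('pics/e_scene.npz')
for c,n in((T,'T'),(S,'S')):
    for b in meas.blobs(c,270,215,110,70): print(n,b.min(0),b.max(0),b.mean(0), cv2.minAreaRect(plane(c,b,18)[:,:2].astype(np.float32)))
E
```

```text
clock: 10.5
position: [578.9, -357.6, 98.1]
orientation: [0.858, 0.514, 0.0, 0.0]
contact_force: [0.4, -0.4, 0.4]
width: 28.2
gripper_force: 0.0
clock: 10.8
width: 36.1
target [ 484.03 -207.27  106.94] shift in tool axes [  87.78 -155.78   10.74] after turning [  58.72 -162.59   46.97] turn [-0.02  0.52  0.08] t 10.8 F [-0.81  0.04 -0.81] w 36.14791537619447 p [ 579.9  -358.16  118.26]
T [322.9 272.1] [336.4 284.4] [329.9 278.4] ((426.2030334472656, -299.1922302246094), (18.401473999023438, 39.60115051269531), 60.21577453613281)
T [286.3 259.4] [299.1 271.3] [292.7 265.4] ((458.22283935546875, -208.419921875), (18.755271911621094, 26.81170082092285), 36.78726577758789)
T [275.7 241.3] [285.4 251.4] [280.5 246.4] ((503.5528564453125, -178.0825958251953), (18.397380828857422, 20.37974739074707), 56.72736740112305)
S [322.2 269.7] [332.9 284.4] [327.5 277.1] ((447.985107421875, -195.15818786621094), (18.90691375732422, 46.920494079589844), 37.47426986694336)
S [286.8 254.3] [304.3 267.8] [295.3 261.2] ((526.889404296875, -195.20477294921875), (44.05949020385742, 30.593461990356445), 10.776022911071777)
S [363.1 252.8] [379.4 273.7] [373.8 264.1] ((418.16192626953125, -288.7823791503906), (30.50811195373535, 74.8453369140625), 33.549259185791016)
S [367.2 246.2] [379.4 250.4] [373.5 248.1] ((444.8146667480469, -335.718994140625), (29.110769271850586, 8.669220924377441), 63.01335906982422)
S [320.4 219.9] [334.4 230.3] [327.8 225.2] ((571.9249877929688, -350.4124755859375), (29.306821823120117, 45.59483337402344), 51.72032928466797)
S [269.6 214.6] [273.4 223.9] [271.6 219.2] ((682.992431640625, -286.334228515625), (8.55875015258789, 45.96986389160156), 45.38954544067383)
```

```bash
echo '[[[14,-25,0,0,0,0,36],[20,-36,0,0,0,0,36],[20,-36,0,0,0,0,36],[20,-36,0,0,0,0,36],[14,-23,0,-0.004,0.1,0.016,36],[0,0,0,-0.004,0.14,0.02,36],[0,0,0,-0.004,0.14,0.022,36],[0,0,0,-0.004,0.14,0.022,36]]]' | python3 shift.py|grep -E 'clock|contact'; echo '[[[0,0,0,0,0,0,36],[0,0,0,0,0,0,36]]]' | python3 shift.py|grep -E 'clock'; python3 to.py tray -519.5 60
```

```text
clock: 11.7
contact_force: [-0.7, -0.1, -1.1]
clock: 11.9
target [ 492.19 -194.68   80.96] shift in tool axes [-2.26  0.93 38.98] after turning [-2.63  0.75 38.96] turn [-0.    0.01 -0.  ] t 11.9 F [0.88 0.8  0.2 ] w 36.121841639060705 p [ 482.2  -208.7   116.02]
```

```bash
echo '[[[-2.5,0.8,20,0,0.01,0,36],[0,0,25,0,0,0,36],[0,0,25,0,0,0,36],[0,0,19,0,0,0,36],[0,0,8,0,0,0,36],[0,0,0,0,0,0,36],[0,0,0,0,0,0,36],[0,0,0,0,0,0,36]]]' | python3 shift.py|grep -E 'clock|contact'; python3 to.py tray -519.5 -18
```

```text
clock: 12.7
contact_force: [0.1, 1.0, -0.1]
target [ 513.43 -161.98   13.41] shift in tool axes [-3.06 -1.14 20.96] after turning [-3.08 -1.17 20.95] turn [-0.    0.    0.01] t 12.7 F [ 0.08  1.02 -0.12] w 36.27249782663753 p [ 510.16 -169.16   33.09]
```

```bash
echo '[[[-2.5,-0.6,8,0,0,0,36],[0,-0.5,8,0,0,0,36],[0,0,5,0,0,0,36],[0,0,0,0,0,0,36],[0,0,0,0,0,0,36],[0,0,0,0,0,0,36]]]' | python3 shift.py|grep -E 'contact'; python3 to.py tray -519.5 -23; echo '[[[0,0,2,0,0,0,36],[0,0,2,0,0,0,36],[0,0,0,0,0,0,36],[0,0,0,0,0,0,36]]]' | python3 shift.py|grep -E 'contact'; python3 to.py tray -519.5 -23
```

```text
contact_force: [0.1, -1.0, -0.1]
target [ 514.8  -159.88    9.08] shift in tool axes [-0.31  0.5   4.38] after turning [-0.31  0.48  4.39] turn [-0. -0.  0.] t 13.3 F [ 0.08 -0.96 -0.13] w 36.06922153504435 p [ 513.34 -161.23   13.03]
contact_force: [0.9, -0.4, -0.5]
target [ 514.8  -159.88    9.08] shift in tool axes [-0.38  0.68  0.24] after turning [-0.38  0.68  0.24] turn [-0. -0.  0.] t 13.7 F [ 0.91 -0.43 -0.48] w 35.740690897343455 p [ 514.34 -159.33    9.48]
```

h ≈ -23 (floor at about -24.5), so I'll close here.

```bash
echo '[[[0,0.5,0,0,0,0,26],[0,0,0,0,0,0,16],[0,0,0,0,0,0,14],[0,0,0,0,0,0,14],[0,0,0,0,0,0,14]]]' | python3 shift.py 14; python3 to.py tray -519.5 -23; echo '[[[0,0,-5,0,0,0,14],[0,0,-15,0,0,0,14],[0,0,-25,0,0,0,14],[0,0,-30,0,0,0,14],[0,0,-30,0,0,0,14],[0,0,-20,0,0,0,14],[0,0,0,0,0,0,14],[0,0,0,0,0,0,14]]]' | python3 shift.py;  python3 to.py incase -10 -36 115
```

```text
clock: 14.2
position: [514.8, -159.7, 9.6]
orientation: [0.848, 0.463, 0.227, -0.124]
contact_force: [-0.4, -0.4, 0.8]
width: 19.9
gripper_force: 14.0
target [ 514.8  -159.88    9.08] shift in tool axes [-0.37  0.06  0.34] after turning [-0.37  0.06  0.34] turn [-0. -0.  0.] t 14.2 F [-0.42 -0.45  0.79] w 19.872315305973245 p [ 514.83 -159.72    9.56]
clock: 15.0
position: [481.0, -212.1, 117.7]
orientation: [0.848, 0.463, 0.227, -0.124]
contact_force: [0.6, 0.2, -0.2]
width: 19.9
gripper_force: 14.0
target [ 517.91 -323.27  115.  ] shift in tool axes [-65.06  91.08 -34.51] after turning [-80.8   84.75   2.72] turn [ 0.02 -0.52 -0.08] t 15.0 F [ 0.56  0.21 -0.18] w 19.85729414997924 p [ 481.02 -212.13  117.72]
```

```bash
echo '[[[0,0,0,0.004,-0.104,-0.016,14],[0,0,0,0.004,-0.104,-0.016,14],[0,0,0,0.004,-0.104,-0.016,14],[0,0,0,0.004,-0.104,-0.016,14],[0,0,0,0.004,-0.104,-0.016,14],[-15,16,0,0,0,0,14],[-22,23,0,0,0,0,14],[-22,23,0,0,0,0,14]]]' | python3 shift.py |grep clock; echo '[[[-14,15,0,0,0,0,14],[-7,7,0,0,0,0,14],[0,0,0,0,0,0,14],[0,0,0,0,0,0,14]]]' | python3 shift.py | grep clock;  python3 to.py incase -10 -36 -10
```

```text
clock: 15.8
clock: 16.2
target [ 517.91 -323.27  -10.  ] shift in tool axes [ -2.77   2.33 126.54] after turning [ -2.16   2.07 126.56] turn [-0.   -0.01  0.  ] t 16.2 F [0.81 0.76 0.76] w 19.739712315688475 p [ 517.1  -320.39  116.56]
```

```bash
echo '[[[0,0,20,0,0,0,14],[0,0,30,0,0,0,14],[0,0,30,0,0,0,14],[0,0,25,0,0,0,14],[0,0,14,0,0,0,14],[0,0,7,0,0,0,14],[0,0,0,0,0,0,14],[0,0,0,0,0,0,14]]]' | python3 shift.py;  python3 to.py incase -10 -36 -19.7
```

```text
clock: 17.0
position: [518.7, -322.2, -7.5]
orientation: [0.857, 0.515, 0.002, -0.0]
contact_force: [0.4, 1.0, -0.1]
width: 20.1
gripper_force: 14.0
target [ 517.91 -323.27  -19.7 ] shift in tool axes [-1.33 -0.24 12.21] after turning [-1.29 -0.22 12.21] turn [ 0. -0. -0.] t 17.0 F [ 0.41  1.   -0.12] w 20.135946737902863 p [ 518.71 -322.23   -7.49]
```

```bash
echo '[[[-1,0,5,0,0,0,14],[0,0,5,0,0,0,14],[0,0,0,0,0,0,14],[0,0,0,0,0,0,14]]]' | python3 shift.py|grep -E 'pos|contact'; echo '[[[0,0,1,0,0,0,14],[0,0,0,0,0,0,14],[0,0,0,0,0,0,14]]]' | python3 shift.py|grep -E 'pos|contact';echo '[[[0,0,1,0,0,0,14],[0,0,0,0,0,0,14],[0,0,0,0,0,0,14]]]' | python3 shift.py|grep -E 'clock|pos|contact'
```

```text
position: [517.4, -322.9, -18.5]
contact_force: [0.3, -0.7, 0.6]
position: [517.5, -322.9, -19.4]
contact_force: [-0.4, -0.2, -0.2]
clock: 18.0
position: [517.6, -322.9, -20.0]
contact_force: [-1.0, -0.4, 5.0]
```

```bash
echo '[[[0,0,-0.4,0,0,0,22],[0,0,0,0,0,0,28],[0,0,0,0,0,0,28],[0,0,0,0,0,0,28],[0,0,-20,0,0,0,28],[0,0,-30,0,0,0,28],[0,0,-30,0,0,0,28],[0,0,-40,0,0,0,28]]]' | python3 shift.py && echo '[[[0,0,-40,0,0,0,10],[0,0,-20,0,0,0,0],[0,0,0,0,0,0,0],[0,0,0,0,0,0,0]]]' | python3 shift.py|grep -E 'clock|wid'; python3 to.py incase 95 0 160
python3 - <<'E'
import sys; sys.path.insert(0,'.')
from look import shot; shot('scene','f'); shot('top','f')
import cv2
a=cv2.imread('pics/f_scene.png')[160:290,280:400]; b=cv2.imread('pics/f_top.png')[180:310,280:420]
cv2.imwrite('pics/cg.png',cv2.hconcat([cv2.resize(a,(370,400),interpolation=2),cv2.resize(b,(430,400),interpolation=2)]))
E
```

```text
clock: 18.8
position: [516.1, -322.5, 99.8]
orientation: [0.857, 0.515, 0.001, -0.002]
contact_force: [1.0, 0.2, 0.6]
width: 28.0
gripper_force: 0.0
clock: 19.2
width: 1.3
target [ 500.4  -432.88  160.  ] shift in tool axes [-104.55   36.99   -0.78] after turning [-104.55   36.96   -0.41] turn [ 0. -0. -0.] t 19.2 F [-0.35  0.74 -0.81] w 1.3218627856841274 p [ 516.85 -323.2   159.59]
```

View pics/cg.png

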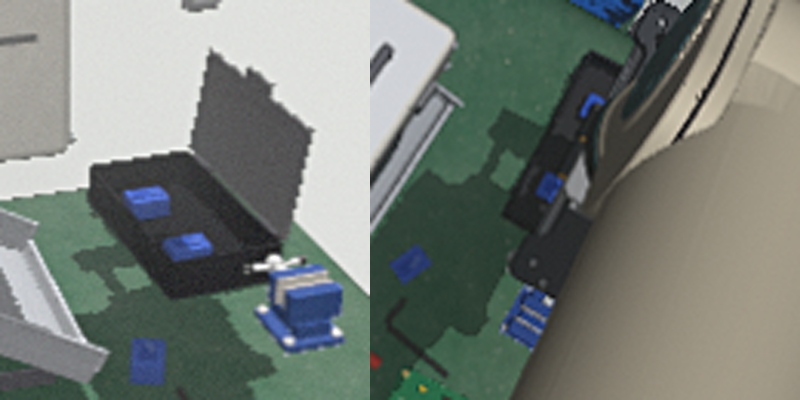

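Both relays sit flat and apart in the case, at scene crop (147,202) and (188,246), with the lid upright and its tab at (262,80). Next I'll go behind the lid.

```bash
echo '[[[-18,6,0,0,0,0,0],[-30,11,0,0,0,0,0],[-30,11,0,0,0,0,0],[-20,7,0,0,0,0,0],[-7,2,0,0,0,0,0],[0,0,0,0,0,0,0],[0,0,0,0,0,0,0]]]' | python3 shift.py|grep -E 'clock|contact'; python3 to.py incase 95 0 74
```

```text
clock: 20.0
contact_force: [-0.0, 0.2, 0.4]
target [ 500.4  -432.88   74.  ] shift in tool axes [-1.01  0.22 84.89] after turning [-0.61  0.15 84.89] turn [-0.   -0.01  0.  ] t 20.0 F [-0.03  0.18  0.42] w 0.34173031097594425 p [ 500.55 -432.27  158.89]
```

```bash
echo '[[[0,0,20,0,0,0,0],[0,0,30,0,0,0,0],[0,0,25,0,0,0,0],[0,0,10,0,0,0,0],[0,0,0,0,0,0,0],[0,0,0,0,0,0,0]]]' | python3 shift.py|grep -E 'pos|contact'; echo '[[[8,0,0,0,0,0,0],[8,0,0,0,0,0,0],[8,0,0,0,0,0,0],[8,0,0,0,0,0,0],[8,0,0,0,0,0,0]]]' | python3 shift.py|grep -E 'clock|pos|contact'; python3 to.py incase 52 0 74
```

```text
position: [501.6, -433.1, 75.6]
contact_force: [0.4, 0.2, 0.1]
clock: 21.1
position: [519.9, -397.5, 75.1]
contact_force: [-0.6, -0.3, 0.5]
target [ 520.59 -394.91   74.  ] shift in tool axes [ 2.56 -0.64  1.08] after turning [ 2.56 -0.64  1.08] turn [ 0. -0. -0.] t 21.1 F [-0.59 -0.33  0.5 ] w 0.6080098149252245 p [ 519.94 -397.47   75.08]
```

```bash
echo '[[[9,0,1,0,0,0,0],[9,0,1,0,0,0,0],[9,0,2,0,0,0,0],[7,0,4,0,0,0,0],[7,0,4,0,0,0,0],[8,0,4,0,0,0,0],[5,0,6,0,0,0,0],[5,0,6,0,0,0,0]]]' | python3 shift.py|grep -E 'clock|pos|contact'; echo '[[[6,0,6,0,0,0,0],[0,0,0,0,0,0,0],[0,0,0,0,0,0,0]]]' | python3 shift.py|grep -E 'clock|pos|contact'; python3 to.py incase -10 0 42.5; python3 - <<'E'
import sys; sys.path.insert(0,'.')
from look import shot; shot('scene','g')
import cv2
a=cv2.imread('pics/g_scene.png')[160:290,280:400]
cv2.imwrite('pics/ch.png',cv2.resize(a,(480,520),interpolation=2))
E
```

```text
clock: 21.9
position: [547.5, -345.1, 46.4]
contact_force: [-0.9, -1.0, 1.2]
clock: 22.2
position: [549.9, -340.2, 40.6]
contact_force: [-0.0, 0.3, 0.5]
target [ 549.7  -340.17   42.5 ] shift in tool axes [-0.03 -0.18 -1.92] after turning [-0.04 -0.18 -1.92] turn [-0. -0. -0.] t 22.2 F [-0.02  0.32  0.5 ] w 0.2476475253352764 p [ 549.87 -340.22   40.58]
```

View pics/ch.png

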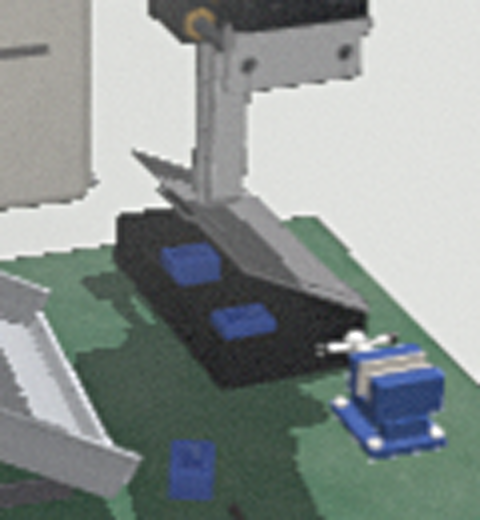

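The lid is at about 30° and following the fingertips; the relays lie undisturbed. Continuing down.

```bash
echo '[[[4,0,7,0,0,0,0],[4,0,7,0,0,0,0],[2,0,7,0,0,0,0],[1,0,5,0,0,0,0],[0,0,3,0,0,0,0],[0,0,0,0,0,0,0],[0,0,0,0,0,0,0]]]' | python3 shift.py|grep -E 'clock|pos|contact'; echo '[[[0,0,2,0,0,0,0],[0,0,0,0,0,0,0],[0,0,0,0,0,0,0]]]' | python3 shift.py|grep -E 'pos|contact';echo '[[[0,0,1,0,0,0,0],[0,0,0,0,0,0,0],[0,0,0,0,0,0,0]]]' | python3 shift.py|grep -E 'pos|contact'
```

```text
clock: 22.95
position: [555.1, -330.7, 11.9]
contact_force: [-0.0, -0.1, -0.0]
position: [555.2, -330.7, 10.1]
contact_force: [0.2, -0.0, -0.3]
position: [555.3, -330.6, 9.0]
contact_force: [1.2, 0.4, 0.5]
```

```bash
echo '[[[0,0,1,0,0,0,0],[0,0,0,0,0,0,0],[0,0,0,0,0,0,0]]]' | python3 shift.py|grep -E 'pos|contact';echo '[[[0,0,1,0,0,0,0],[0,0,0,0,0,0,0],[0,0,0,0,0,0,0]]]' | python3 shift.py|grep -E 'pos|contact';echo '[[[0,0,1,0,0,0,0],[0,0,0,0,0,0,0],[0,0,0,0,0,0,0]]]' | python3 shift.py|grep -E 'clock|pos|contact'
```

```text
position: [555.2, -330.6, 7.9]
contact_force: [-0.7, -0.1, 0.2]
position: [555.3, -330.7, 7.1]
contact_force: [-0.5, -0.3, 1.2]
clock: 24.45
position: [555.3, -330.7, 6.9]
contact_force: [-1.7, 1.5, 6.8]
```

```bash
echo '[[[0,0,1.5,0,0,0,0],[0,0,0,0,0,0,0],[0,0,0,0,0,0,0]]]' | python3 shift.py|grep -E 'pos|contact'; echo '[[[0,0,-10,0,0,0,0],[0,0,-30,0,0,0,0],[0,0,-40,0,0,0,0],[0,0,-40,0,0,0,0],[0,0,-30,0,0,0,0],[0,0,0,0,0,0,0],[0,0,0,0,0,0,0]]]' | python3 shift.py|grep -E 'clock|pos|contact'; python3 - <<'E'
import sys; sys.path.insert(0,'.')
from look import shot; shot('scene','h')
import meas; from to import *
S=cam('pics/h_scene.npz')
c=np.array([545,-349,0.])
def P(th,r,y): return c+40*xc+28.5*ez+y*yc+r*(-np.cos(th)*xc+np.sin(th)*ez)+4*(np.sin(th)*xc+np.cos(th)*ez)
for th in(0,.1): print(th,proj(S,[P(th,0,-75),P(th,0,75),P(th,80,75),P(th,80,-75)]).round(1).tolist())
hsv=cv2.cvtColor(S[4],cv2.COLOR_RGB2HSV); f=S[4].astype(int)
m=((f.max(2)-f.min(2)<22)&(f.max(2)>62)&(f.max(2)<135)).astype(np.uint8); m[:,:300]=0;m[:190]=0;m[265:]=0;m[:,400:]=0
m=cv2.morphologyEx(m,cv2.MORPH_OPEN,np.ones((3,3),np.uint8))
q=max(cv2.findContours(m,0,2)[0],key=cv2.contourArea); print(cv2.contourArea(q),cv2.approxPolyDP(q,2,True).reshape(-1,2).tolist())
for b in meas.blobs(S,275,205,125,80): print(b.mean(0))
E
```

```text
position: [555.4, -330.7, 6.7]
contact_force: [-2.9, 2.6, 16.3]
clock: 25.45
position: [555.1, -331.2, 155.0]
contact_force: [-0.3, -0.4, -1.3]
0 [[371.5, 236.7], [340.6, 206.1], [307.8, 211.3], [334.9, 243.4]]
0.1 [[371.7, 236.7], [340.7, 206.1], [308.2, 208.1], [335.5, 239.8]]
754.0 [[300, 233], [300, 239], [305, 246], [304, 251], [300, 253], [300, 264], [345, 264], [343, 259], [331, 256], [321, 241], [317, 241], [317, 245], [307, 245], [307, 238], [318, 239], [312, 229]]
[327.49 277.21]
[368.73 264.84]
[381.4  263.11]
[375.85 247.72]
```

```bash
python3 - <<'E'
from to import *
S=cam('pics/h_scene.npz'); g=S[4].astype(int).mean(2)
for y in(50,-50):
    for th in(0,.1):
        p=case+40*xc+28.5*ez+y*yc+80*(-np.cos(th)*xc+np.sin(th)*ez)+3*ez; q=proj(S,[p])[0]; print(y,th,q)
    u=int(round(q[0])); v=int(round(q[1])); print(u,[(r,int(g[r,u])) for r in range(v-6,v+16)])
E
```

```text
50 0 [311.85 216.5 ]
50 0.1 [312.07 213.22]
312 [(207, 217), (208, 218), (209, 218), (210, 219), (211, 221), (212, 168), (213, 156), (214, 162), (215, 167), (216, 168), (217, 97), (218, 65), (219, 55), (220, 65), (221, 61), (222, 60), (223, 57), (224, 65), (225, 55), (226, 58), (227, 49), (228, 58)]
-50 0 [329.9  237.85]
-50 0.1 [330.21 234.35]
330 [(228, 99), (229, 102), (230, 102), (231, 102), (232, 96), (233, 103), (234, 101), (235, 104), (236, 105), (237, 101), (238, 79), (239, 60), (240, 41), (241, 46), (242, 41), (243, 48), (244, 43), (245, 43), (246, 43), (247, 48), (248, 46), (249, 39)]
```

The lid edge sits exactly where the shut position projects (rows 216.5 and 238), and the arm is clear. Handing in.

```bash
python3 -c "
from cell import manip
print(manip.hand_in())"
```

```text
the job is handed in; nothing more can be done
None
```

Both tested relays are flat on their bases and apart in the case, the lid is fully shut, and the untested relay was left alone; I handed the job in at about 25.5 s of the 56 s allowed, and no verdict came back.

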